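# Change over the drying cups and show the dry one to the check camera

## Task

Take the freshly rinsed orange tumbler from the sloping draining cradle, lower it upside down over the empty drying post, keeping hold until it is down, and leave it standing there on its rim. Then lift the dry blue tumbler off its post and present it to the check camera: held still in the air with its open mouth squarely facing the lens, centred on it, with the mouth 12 cm from the lens. Finish while still holding it there, and leave the other things on the counter where they are.

Things in the scene. Friction and masses are not known exactly. Their poses are not given: they have to be found in the camera images.
- cup_orange: Orange plain straight-sided round tumbler, 56 mm outside diameter, 100 mm tall, wall 3 mm, floor 5 mm, about 90 g. Origin: centre of the outside of its closed base; its z runs along its axis from base to open mouth. At the start it lies in the cradle on a 45 degree slope, mouth low.
- cup_orange_mouth (a point): Centre of the orange tumbler's open mouth, in the plane of the rim (100 mm from the base along its z).
- cup_blue: Blue plain straight-sided round tumbler, 56 mm outside diameter, 100 mm tall, wall 3 mm, floor 5 mm, about 90 g. Origin: centre of the outside of its closed base; z runs from base to open mouth. At the start it stands upside down over post_dry, its rim on the disc and its base 112 mm above the table.
- cup_blue_mouth (a point): Centre of the blue tumbler's open mouth, in the plane of the rim.
- post_free: The empty drying post: white plastic disc 100 mm across, 12 mm thick, with an upright round 16 mm steel peg whose rounded tip is 85 mm above the table; fixed. Origin: centre of the disc's underside, z up along the peg. A tumbler seated on it stands with its rim on the disc, the peg inside with 17 mm to spare all round when centred.
- post_dry: The drying post that carries the blue tumbler: white disc 100 mm across, 12 mm thick, with an upright round 16 mm steel peg whose rounded tip is 85 mm above the table; fixed. Origin: centre of the disc's underside, z up along the peg.
- post_other: The drying post that carries the steel tumbler: white disc 100 mm across, 12 mm thick, with an upright round 16 mm steel peg whose rounded tip is 85 mm above the table; fixed. Origin: centre of the disc's underside, z up along the peg.
- cradle: Fixed draining cradle: grey plate 160 by 90 mm, two 8 mm wires sloping 45 degrees down to its -x (roughly towards the robot), a stop plate at the low end. Origin: under the plate. The tumbler lies on the wires, base centre at x +41 mm, z 116 mm, mouth at x -30 mm, z 45 mm. The wires reach 21 mm either side of its middle: both its sides are free for fingers closing along the cradle's level y.
- cam_stand: Stand of the check camera, fixed: dark base plate 100 by 100 mm, 20 mm thick, with a short post. Origin: centre of the underside; the camera looks towards its -x side (roughly towards the robot) and steeply upward, 60 degrees above level.
- cam_head: The white head of the check camera (box 60 by 70 by 45 mm with a black lens ring 44 mm across), fixed on its stand. Origin: centre of the lens's front face, 100 mm above the table and 15 mm to -x of the stand's origin. Its z is the line of sight, out of the lens, leaning 30 degrees from vertical towards the stand's -x.
- view_point (a point): The point in the air on the camera's line of sight, 120 mm in front of the lens and about 204 mm above the table, where the centre of the blue tumbler's mouth is to be held. The tumbler's z then points against the camera's z, its base farther from the lens than its mouth.
- cup_steel: Steel-coloured plain straight-sided round tumbler, 56 mm outside diameter, 100 mm tall, wall 3 mm, floor 5 mm, about 90 g, upside down over post_other. Not to be moved. Origin: centre of its base.
- sauce_red: Bystander: red sauce bottle, 56 mm across, 170 mm tall, standing. Origin: centre of its underside.
- sauce_yellow: Bystander: yellow sauce bottle, 56 mm across, 170 mm tall, standing. Origin: centre of its underside.
- mayo_jar: Bystander: white jar with red cap, 72 mm across, 90 mm tall. Origin: centre of its underside.
- food_tray: Bystander: empty food tray with red stripes, 160 by 100 by 35 mm. Origin: centre of its underside.
- spatula: Bystander: spatula, 240 mm long, lying flat, along y. Origin: on its underside, x along its length.
- bowl: Bystander: white bowl, 120 mm across, 55 mm tall. Origin: centre of its underside.
Things that resemble listed ones, but are neither listed nor needed, are in the scene too. Several things have the shape of the cup_orange; the one meant has the colours described above.

How it is judged:
By the outcome, as a careful person would: the job done as asked, in the order asked, and still so for the second after the job is handed in, while the arm keeps its last pose, push and grip.
It also fails if it takes over 51 s, if anything falls off the work surface, if the arm or the gripper's body presses on something with over 40 N, if the wrist force passes 120 N, or if a joint passes its speed limit or range.

## Robot

A 6-joint arm with a two-finger parallel gripper is mounted at the origin on the work surface. World frame = base frame: x ahead of the robot, y to its left, z up, the work surface at z = 0. Lengths are in mm, angles in rad, forces in N, time in s.
With the tool pointing down it reaches from about 275 to 825 mm from the base axis. Payload 5.2 kg.
Tool frame: the origin (TCP) lies at the very end of the fingers, on their centre line; the grasp point (between the pads) lies 19 mm behind it; z points along the fingers, y is the line along which they close (so a half turn about z gives the same grasp; the last joint's range is limited). The gripper opens to 93 mm and grips with 3 to 60 N. Pads are 15 mm wide; open, the fingers measure 128 mm over their backs; the gripper's body (75 mm by 188 mm) begins 65 mm behind the grasp point.
Start: joints at [1.066, 0.259, 1.535, -0, 1.348, -0.203], TCP at [163.46, 525.153, 218.653] pointing down, gripper open.
Joint ranges: [-3.14, 3.14], [-0.91, 2.08], [0.19, 2.58], [-1.22, 4.36], [0.22, 2.71], [-3.12, 3.12]. Speed limits (rad/s): [2.57, 2.57, 3.14, 3.14, 3.14, 3.14].

## Interface

Orientations are given as [roll, pitch, yaw] about the fixed x, y, z axes, in that order (R = Rz(yaw) Ry(pitch) Rx(roll)).
In Python, from bench import robot gives the robot as it stands. The module is installed in compiled form; this text tells all that it offers. Calls block until the motion is done:
- robot.move_ptp(position, orientation): joint-space move of the TCP to a pose.
- robot.move_linear(position, ori=None, speed=150, f_stop=None): straight line of the TCP; ori=None keeps the orientation; speed is the mean speed in mm/s. With f_stop (N) it stops when the force on the tool has changed by that much, and returns True; else False.
- robot.move_j(angles): joint-space move.
- robot.move_gripper(opening): opening from 0.0 (shut) to 1.0 (fully open); the grip force is fixed at half the most; returns when the fingers have stopped.
- robot.sleep(seconds).
- robot.inverse_kinematics(position, orientation): joint angles nearest the present ones, or None.
- robot.get_image(name): name is "scene" or "top" or "wrist"; returns a dict with "img" (384x512x3 uint8, blue, green, red), "fovy" (degrees; the focal length in pixels is half the picture's height over the tangent of half this angle, whatever the lens; pixels are square), "cx", "cy" (the principal point, pixels), "k1" (the pictures are not rectified: a ray, as slopes to the right and down, at radius r is drawn at 1 + k1 r^2 times it, then the intrinsics apply), "eye" and "orientation" of the camera in the world. Camera axes: x right, y down, z forward; pixel columns grow to the right and rows downward; lengths in mm; the calibration is good to about 2 mm. A picture is of the moment at which its call begins. There is no depth.
A pose or a line that the arm cannot do raises robot.MotionError and nothing moves.
- robot.hand_in(): hands the job in; it is judged then, once.
Readings, each from a call of its own:
- robot.current_t(): time.
- robot.current_qpos(): joint angles.
- robot.current_joint_vel(): joint speeds.
- robot.current_joint_efforts(): joint torques, N m.
- robot.current_tcp_pos(): TCP position.
- robot.current_eef_rot(): TCP orientation.
- robot.current_contact_force(): force on the tool from outside, world axes, zero at the start.
- robot.current_ft_torque(): the same for the moment, N m.
- robot.current_gripper_width(): opening from 0.0 (shut) to 1.0 (fully open).
- robot.current_finger_force(): force on a finger pad.
Only numpy, scipy, OpenCV 4.12 (cv2) and the standard library are available. Lean on these libraries where they do the work, as an engineer would, in place of code of your own. Each camera call takes 0.05 s, during which the arm holds its last target. There are 200 camera calls.

## Working session

There is one attempt and no reset: what is moved stays moved. The work goes in short steps, each a Python script; the robot and the scene stay as the last script left them, time stands still between calls to the robot, and variables do not carry over. Pictures are saved under pics/ and viewed, at most 10 in all, crops included, and the job is handed in when it is done.

```bash
mkdir -p pics; cat > h.py <<'E'
import numpy as np, cv2
from scipy.spatial.transform import Rotation as R
from bench import robot
def grab(n,f=None):
    d=robot.get_image(n)
    if f: cv2.imwrite('pics/'+f,d['img'])
    return d
E
python3 - <<'E'
from h import *
for n in("scene","top"):
    d=grab(n,n+'0.png'); print({k:v for k,v in d.items() if k!='img'})
print(robot.current_t(),robot.current_eef_rot())
E
```

```text
{'fovy': 43.08546193869019, 'cx': 257.5471218906616, 'cy': 193.97755160582477, 'k1': 0.022247635186077863, 'eye': array([1126.04954588,  531.64954718, 1459.25792978]), 'orientation': array([-2.61489672, -0.01210217,  2.31961153])}
{'fovy': 53.63803282716111, 'cx': 254.63008749928602, 'cy': 196.5843891747118, 'k1': -0.0686076267721291, 'eye': array([ 427.4796933 ,   32.02837285, 1463.97698898]), 'orientation': array([-3.06428178, -0.01607784, -1.5609801 ])}
0.1 [-3.14002626e+00 -3.13807591e-04  2.83975712e+00]
```

View pics/scene0.png

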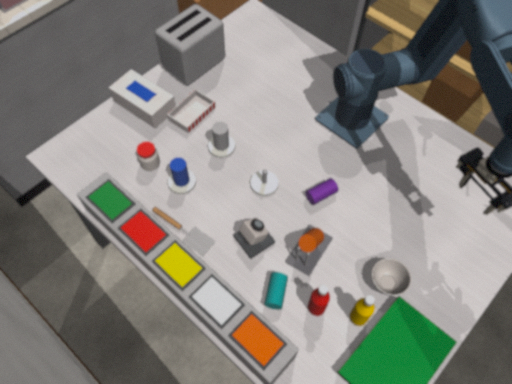

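View pics/top0.png

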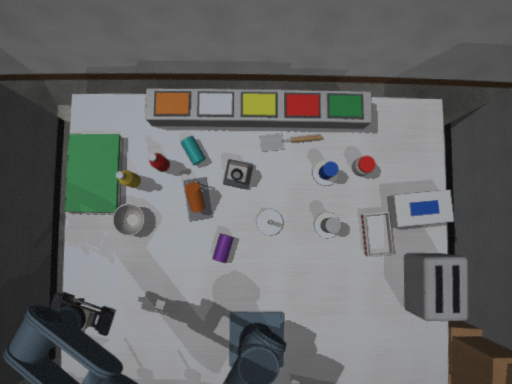

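Scene: orange tumbler in the cradle at top (195,197) and scene (310,243). Not to be confused with the lying purple tumbler at top (223,247), the teal one at (193,150), the red bottle at (160,162), or the orange bin at (172,103). The empty post is at top (270,222), blue on its post at (327,172), steel at (329,226), and the check camera at (238,174). By description I choose the orange one in the cradle. Next: rough rays, then wrist close-ups.

```bash
cat >> h.py <<'E'
def K(d):
    f=d['img'].shape[0]/2/np.tan(np.radians(d['fovy'])/2)
    return np.array([[f,0,d['cx']],[0,f,d['cy']],[0,0,1]]),np.array([d['k1'],0,0,0,0.])
def rays(d,px):
    k,c=K(d); u=cv2.undistortPoints(np.float64(px).reshape(-1,1,2),k,c).reshape(-1,2)
    return R.from_euler('xyz',d['orientation']).apply(np.c_[u,np.ones(len(u))])
def plane(d,px,z):
    v=rays(d,px); return d['eye']+v*((z-d['eye'][2])/v[:,2:])
def cross(d1,p1,d2,p2):
    a,b=rays(d1,[p1])[0],rays(d2,[p2])[0]
    s=np.linalg.lstsq(np.c_[a,-b],d2['eye']-d1['eye'],rcond=None)[0]
    A,B=d1['eye']+s[0]*a,d2['eye']+s[1]*b
    return (A+B)/2,np.linalg.norm(A-B)
def proj(d,P):
    k,c=K(d); Rm=R.from_euler('xyz',d['orientation']).as_matrix().T
    return cv2.projectPoints(np.float64(P).reshape(-1,3),cv2.Rodrigues(Rm)[0],-Rm@d['eye'],k,c)[0].reshape(-1,2)
E
python3 - <<'E'
from h import *
t=grab('top');s=grab('scene')
print('cradle corners z~6',plane(t,[[183,181],[207,178],[212,217],[188,220]],6).round())
print('post',plane(t,[[270,222]],12).round(), plane(s,[[264,183]],12).round())
print('dry',plane(t,[[325,173]],12).round(), plane(s,[[181,181]],12).round())
print('camstand',plane(t,[[238,174]],20).round(),'lens',cross(t,(237,174),s,(257,225)))
w=robot.get_image('wrist'); Rt=R.from_euler('xyz',robot.current_eef_rot()); 
print({k:v for k,v in w.items() if k!='img'}, Rt.inv().apply(w['eye']-robot.current_tcp_pos()), (Rt.inv()*R.from_euler('xyz',w['orientation'])).as_matrix().round(2))
for dirn in(1,):
  for yaw in np.arange(-3,3.2,.5):
    q=robot.inverse_kinematics([420,180,380],[3.1416,0,yaw]); print(round(yaw,1), None if q is None else np.round(q,2))
E
```

```text
cradle corners z~6 [[598. 287.   6.]
 [611. 194.   6.]
 [460. 172.   6.]
 [448. 264.   6.]]
post [[443. -50.  12.]] [[450. -42.  12.]]
dry [[ 635. -262.   12.]] [[ 642. -258.   12.]]
camstand [[626.  74.  20.]] lens (array([615.59191157,  76.60170345,  89.9567747 ]), np.float64(1.3537249613331355))
{'fovy': 64.12429620232676, 'cx': 259.13392352941116, 'cy': 192.17393434253992, 'k1': -0.026780641255385946, 'eye': array([ 95.09598062, 547.77971742, 383.90275306]), 'orientation': array([2.87808270e+00, 2.48046547e-03, 1.26875471e+00])} [  72.01107077    1.3718165  -165.62289098] [[-0.   -0.97 -0.26]
 [ 1.    0.   -0.  ]
 [ 0.   -0.26  0.97]]
-3.0 [ 0.16  0.02  1.43 -0.    1.69 -1.55]
-2.5 [ 0.16  0.02  1.43 -0.    1.69 -2.05]
-2.0 [ 0.16  0.02  1.43 -0.    1.69 -2.55]
-1.5 [ 0.16  0.02  1.43 -0.    1.69 -3.05]
-1.0 [0.16 0.02 1.43 0.   1.69 2.73]
-0.5 [0.16 0.02 1.43 0.   1.69 2.23]
0.0 [0.16 0.02 1.43 0.   1.69 1.73]
0.5 [0.16 0.02 1.43 0.   1.69 1.23]
1.0 [0.16 0.02 1.43 0.   1.69 0.73]
1.5 [0.16 0.02 1.43 0.   1.69 0.23]
2.0 [ 0.16  0.02  1.43 -0.    1.69 -0.27]
2.5 [ 0.16  0.02  1.43 -0.    1.69 -0.77]
3.0 [ 0.16  0.02  1.43 -0.    1.69 -1.27]
```

```bash
python3 - <<'E'
from h import *
import pickle
for i,p in enumerate([[470,190,290],[500,-130,290]]):
    robot.move_ptp(p,[np.pi,0,3.0]); robot.sleep(.2)
    d=grab('wrist',f'w{i}.png'); pickle.dump(d,open(f'w{i}.pkl','wb'))
print(robot.current_t())
E
```

```text
3.6583
```

View pics/w0.png

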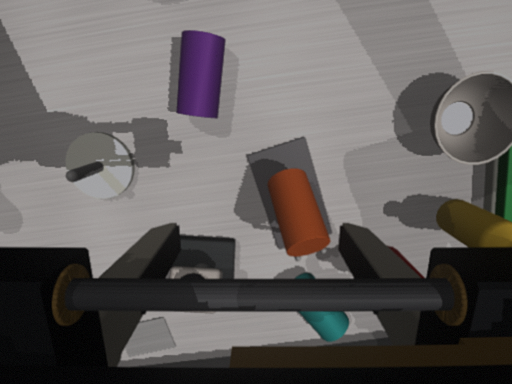

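View pics/w1.png

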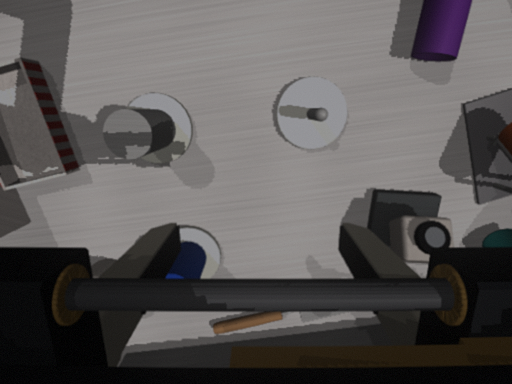

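w0 shows the orange tumbler in the cradle, with its base at the lower end (308,243), its far end at (288,172), and a plate corner at (305,138). It is the one wanted: plain, on the slope. w1 shows the empty post disc (312,113), lens (432,237), and blue (187,262), which is partly hidden by the fingers. I'll take one more view farther out for blue and the stand.

```bash
python3 - <<'E'
from h import *
import pickle
robot.move_ptp([680,-60,280],[np.pi,0,3.0]); robot.sleep(.2)
d=grab('wrist','w2.png'); pickle.dump(d,open('w2.pkl','wb')); print(robot.current_t())
E
```

```text
4.7
```

View pics/w2.png

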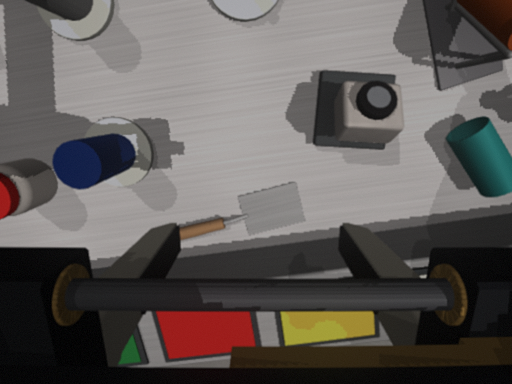

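w2 shows blue's base (83,165) and disc (130,152), the lens (378,99), and stand corners (323,71), (395,76), (385,148), (314,144). Now the measurements.

```bash
cat > m.py <<'E'
from h import *
import pickle
w=[pickle.load(open(f'w{i}.pkl','rb')) for i in range(3)]
def blob(d,f,near):
    h=cv2.cvtColor(d['img'],cv2.COLOR_BGR2HSV).astype(int); m=f(h).astype(np.uint8)
    cs,_=cv2.findContours(m,cv2.RETR_EXTERNAL,cv2.CHAIN_APPROX_NONE)
    cs=[c for c in cs if cv2.contourArea(c)>60]
    return min(cs,key=lambda c:abs(cv2.pointPolygonTest(c,near,True)) if cv2.pointPolygonTest(c,near,False)<0 else 0)
def crop(i,x,y,r=45): return cv2.resize(w[i]['img'][max(y-r,0):y+r,max(x-r,0):x+r],None,fx=4,fy=4,interpolation=cv2.INTER_CUBIC)
E
python3 - <<'E'
from m import *
org=blob(w[0],lambda h:(h[...,0]<14)&(h[...,1]>150)&(h[...,2]>70),(297,210))
print('orange rect',cv2.minAreaRect(org),cv2.boundingRect(org))
blu=blob(w[2],lambda h:(abs(h[...,0]-115)<12)&(h[...,1]>140)&(h[...,2]>35),(90,163))
print('blue rect',cv2.minAreaRect(blu),cv2.boundingRect(blu))
# near plate corners w0
print('cradle',plane(w[0],[[248,155],[305,138]],6).round(1).tolist())
S=plane(w[2],[[323,71],[395,76],[385,148],[314,144]],20);print('stand',S.round(1).tolist(),S.mean(0).round(1))
print('lens',cross(w[1],(432,237),w[2],(378,99)))
print('post',plane(w[1],[[312,113]],12).round(1),plane(w[0],[[100,165]],12).round(1),'tip',cross(w[1],(321,114),w[0],(73,176)))
print('blue base',plane(w[2],[[83,165]],112).round(1),'disc',plane(w[2],[[118,152]],12).round(1))
a=np.hstack([crop(0,298,205,70)[:,:],np.zeros((560,1,3),np.uint8)])
b=np.vstack([crop(2,83,163,35),crop(2,370,108,35)])
cv2.imwrite('pics/crops.png',cv2.resize(np.hstack([a,b]),(799,530)))
print(a.shape,b.shape)
E
```

```text
orange rect ((299.2588806152344, 210.45272827148438), (86.83929443359375, 43.65047073364258), 76.18497467041016) (270, 169, 60, 87)
blue rect ((83.5594711303711, 163.0432586669922), (47.77653884887695, 60.66944122314453), 81.02737426757812) (53, 135, 58, 53)
cradle [[460.3, 176.3, 6.0], [447.4, 262.0, 6.0]]
stand [[571.8, 39.6, 20.0], [591.0, 133.4, 20.0], [684.4, 116.2, 20.0], [665.0, 18.5, 20.0]] [628.   76.9  20. ]
lens (array([615.91656345,  81.14561582,  93.84166771]), np.float64(1.8355691503400737))
post [[444.2 -45.1  12. ]] [[443.2 -41.9  12. ]] tip (array([445.09357221, -44.93075187,  76.6443089 ]), np.float64(0.912247207163801))
blue base [[ 638.8 -253.1  112. ]] disc [[ 637.2 -258.1   12. ]]
(560, 561, 3) (560, 280, 3)
```

View pics/crops.png

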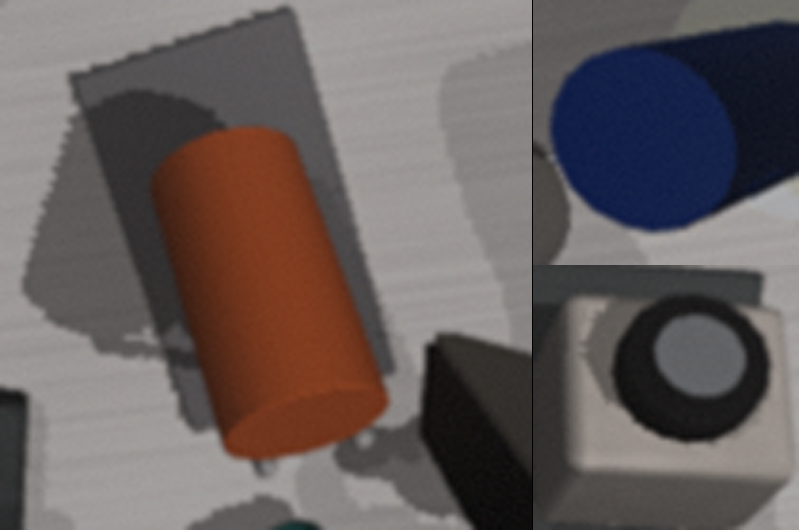

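```bash
python3 - <<'E'
from m import *
b=plane(w[0],[[308.3,246.2]],116)[0]; print('orange base',b.round(1))
E_=plane(w[0],[[247,154.8],[305.1,137.1]],6); print('edge',E_.round(1).tolist(),np.linalg.norm(E_[0]-E_[1]))
v=E_[1]-E_[0]; yaw=np.arctan2(v[1],v[0])-np.pi/2; x=np.array([np.cos(yaw),np.sin(yaw),0]); y=np.array([-x[1],x[0],0])
c=E_.mean(0)+80*x; print('yaw',yaw,'cradle',c.round(1),'pred base',(c+41*x).round(1))
# silhouette of cup from base estimate
th=np.linspace(0,2*np.pi,60)[:,None]
def hull(b,ax,u,n): 
    P=np.vstack([b+28*(np.cos(th)*u+np.sin(th)*n),b+100*ax+28*(np.cos(th)*u+np.sin(th)*n)]); return P
ax=(-x-np.array([0,0,1]))/2**.5; n=np.cross(ax,y)
org=blob(w[0],lambda h:(h[...,0]<14)&(h[...,1]>150)&(h[...,2]>70),(297,210))
p=proj(w[0],hull(b,ax,y,n)).astype(np.float32); print('pred',cv2.minAreaRect(p),'obs',cv2.minAreaRect(org))
# blue
bb=plane(w[2],[[77.7,164.5]],112)[0];print('blue base',bb)
p=proj(w[2],hull(bb,np.array([0,0,-1.]),np.array([1.,0,0]),np.array([0,1.,0])));print('pred bbox',p.min(0),p.max(0))
blu=blob(w[2],lambda h:(abs(h[...,0]-115)<14)&(h[...,1]>110)&(h[...,2]>15),(90,163)); print('obs',cv2.boundingRect(blu))
# free disc
for i,near in((1,(300,90)),(0,(105,180))):
    m=blob(w[i],lambda h:(h[...,2]>(185 if i else 165))&(h[...,1]<40),near); (e,sz,a)=cv2.fitEllipse(cv2.convexHull(m)); print('disc',i,e,sz,plane(w[i],[e],12).round(1))
for i in (1,2):
  g=cv2.cvtColor(w[i]['img'],cv2.COLOR_BGR2GRAY); cx,cy=((432,237),(378,99))[i-1]
  s=(g[cy-25:cy+25,cx-25:cx+25]<70).astype(np.uint8)
  cs,hi=cv2.findContours(s,cv2.RETR_CCOMP,cv2.CHAIN_APPROX_NONE)
  for k,q in enumerate(cs):
    if len(q)>20: e=cv2.fitEllipse(q); ctr=np.array(e[0])+[cx-25,cy-25]; print('lens',i,hi[0][k][3],ctr.round(1),np.round(e[1],1),plane(w[i],[ctr],100).round(1))
E
```

```text
orange base [564.5 238.2 116. ]
edge [[459.8, 174.9, 6.0], [446.1, 262.2, 6.0]] 88.4021907307298
yaw 0.15599493731786862 cradle [532. 231.   6.] pred base [572.5 237.4   6. ]
pred ((296.0186767578125, 210.88259887695312), (89.1387939453125, 46.64169692993164), 70.53662109375) obs ((299.2588806152344, 210.45272827148438), (86.83929443359375, 43.65047073364258), 76.18497467041016)
blue base [ 637.41268856 -258.8966304   112.        ]
pred bbox [ 52.8884372  132.39096147] [136.99311001 188.75281863]
obs (53, 134, 82, 55)Traceback (most recent call last):
  File "<stdin>", line 19, in <module>
  File "m.py", line 8, in blob
    return min(cs,key=lambda c:abs(cv2.pointPolygonTest(c,near,True)) if cv2.pointPolygonTest(c,near,False)<0 else 0)
ValueError: min() iterable argument is empty
```

```bash
python3 - <<'E'
from m import *
th=np.linspace(0,2*np.pi,90)[:,None]
h=cv2.cvtColor(w[0]['img'],cv2.COLOR_BGR2HSV)
m=((h[...,0]<16)&(h[...,1]>110)&(h[...,2]>30)).astype(np.uint8)
def rows(m): return [(r,np.flatnonzero(m[r,240:345])[[0,-1]]+240) for r in (175,190,205,220,235,248) if m[r,240:345].any()]
print('obs',[(r,v.tolist()) for r,v in rows(m)], cv2.boundingRect(m[150:270,240:345]))
for b,yaw in (([564.5,238.2,116],.156),([572.5,237.4,116],.156),([568.5,238,116],.156),([566.5,238,116],.25)):
    x=np.array([np.cos(yaw),np.sin(yaw),0]); y=np.array([-x[1],x[0],0]); ax=(-x-np.array([0,0,1]))/2**.5; n=np.cross(ax,y)
    P=np.vstack([np.array(b)+k*ax+28*(np.cos(th)*y+np.sin(th)*n) for k in(0,100)])
    q=np.zeros((384,512),np.uint8); cv2.fillConvexPoly(q,cv2.convexHull(proj(w[0],P).round().astype(np.int32)),1)
    print(b,yaw,[(r,v.tolist()) for r,v in rows(q)],cv2.boundingRect(q[150:270,240:345]))
# plate edges: left edge pts & right edge pts in crop coords
f=lambda u,v:[228+u/3.8,135+v/3.785]
print(plane(w[0],[f(72,75),f(190,430),f(293,8),f(394,370)],6).round(1).tolist())
for i,n in((1,(300,90)),(0,(110,185))):
    g=cv2.cvtColor(w[i]['img'],cv2.COLOR_BGR2GRAY); print(g[n[1],n[0]], g[n[1]-40,n[0]-60:n[0]-55])
for i in (1,2):
  g=cv2.cvtColor(w[i]['img'],cv2.COLOR_BGR2GRAY); cx,cy=((432,237),(378,99))[i-1]
  s=(g[cy-25:cy+25,cx-25:cx+25]<70).astype(np.uint8)
  cs,hi=cv2.findContours(s,cv2.RETR_CCOMP,cv2.CHAIN_APPROX_NONE)
  for k,q in enumerate(cs):
    if len(q)>20: e=cv2.fitEllipse(q); ctr=np.array(e[0])+[cx-25,cy-25]; print('lens',i,hi[0][k][3],ctr.round(1),np.round(e[1],1),plane(w[i],[ctr],100).round(1))
E
```

```text
obs [(175, [273, 305]), (190, [269, 311]), (205, [273, 317]), (220, [278, 322]), (235, [282, 327]), (248, [286, 322])] (28, 18, 62, 89)
[564.5, 238.2, 116] 0.156 [(175, [271, 308]), (190, [269, 314]), (205, [273, 319]), (220, [277, 324]), (235, [281, 330]), (248, [285, 324])] (27, 16, 65, 90)
[572.5, 237.4, 116] 0.156 [(175, [280, 305]), (190, [268, 312]), (205, [272, 317]), (220, [276, 322]), (235, [280, 327]), (248, [283, 330])] (28, 22, 64, 90)
[568.5, 238, 116] 0.156 [(175, [275, 307]), (190, [269, 313]), (205, [272, 318]), (220, [276, 323]), (235, [280, 329]), (248, [284, 328])] (28, 19, 64, 90)
[566.5, 238, 116] 0.25 [(175, [271, 303]), (190, [264, 309]), (205, [269, 316]), (220, [274, 322]), (235, [279, 328]), (248, [284, 324])] (23, 19, 68, 90)
[[459.8, 174.8, 6.0], [615.5, 201.4, 6.0], [446.1, 262.2, 6.0], [600.4, 288.7, 6.0]]
148 [143 144 142 143 143]
154 [94 92 92 92 92]
lens 1 -1 [434.3 241.2] [32.7 50.7] [[619.1  79.8 100. ]]
lens 1 3 [434.7 236.8] [18.8 21.8] [[613.2  80.3 100. ]]
lens 1 -1 [423.8 214.4] [ 5.4 37.7] [[580.9  66.3 100. ]]
lens 2 -1 [375.   94.7] [42.4 49.5] [[610.6  76.8 100. ]]
lens 2 0 [378.4  96.4] [21.5 25.1] [[612.9  80.4 100. ]]
```

```bash
cat > plan.py <<'E'
from h import *
Z=np.array([0,0,1.])
def ori(tilt,az):  # tool z tilted forward by tilt in azimuth az; tool x on the near side
    return (R.from_euler('z',az)*R.from_euler('y',-tilt)*R.from_euler('xyz',[np.pi,0,np.pi])).as_euler('xyz')
def tz(o): return R.from_euler('xyz',o).apply(Z)
def tcp(g,o): return np.asarray(g,float)+19*tz(o)
cy=.163; cx=np.array([np.cos(cy),np.sin(cy),0]); G=42
base=np.array([566.5,237.7,116]); gO=base+G*(-cx-Z)/2**.5
post=np.array([444,-44.5,0]); gP=post+(112-G)*Z; 
dry=np.array([637.4,-258.9,0]); gB=dry+(112-G)*Z
sy=-.204; sx=np.array([np.cos(sy),np.sin(sy),0]); lens=np.array([613,80.4,100.]); cz=-.5*sx+.866025*Z
view=lens+120*cz; gV=view+(100-G)*cz
oV=ori(np.pi/6,sy)
E
python3 - <<'E'
from plan import *
print(tz(oV),-cz,'gO',gO.round(1),'view',view.round(1))
def ik(n,g,o):
    q=robot.inverse_kinematics(tcp(g,o),o); print(n,None if q is None else np.round(q,2))
for t in(0,-.2,-.35):
    o=ori(t,cy); print(t,tz(o).round(2)); ik('pick',gO,o); ik('up',gO+130*Z,o)
    for az in(-.1,):
        o=ori(t+np.pi/4,az); ik('place',gP,o); ik('above',gP+130*Z,o); ik('retr',gP-90*tz(o),o)
o=ori(0,-.38); ik('blue',gB,o); ik('blue up',gB+150*Z,o)
ik('view',gV,oV); ik('pre',gV+60*cz,oV)
E
```

```text
[ 0.48963203 -0.101294   -0.8660254 ] [ 0.48963203 -0.101294   -0.866025  ] gO [537.2 232.9  86.3] view [554.2  92.6 203.9]
0 [-0.  0. -1.]
pick [ 0.22  0.46  1.64  0.    1.04 -1.52]
up [ 0.22  0.34  1.48  0.    1.33 -1.52]
place None
above [-0.69 -0.29  2.45  0.99  0.49 -2.94]
retr None
-0.2 [-0.2  -0.03 -0.98]
pick [ 0.21  0.57  1.46  0.01  1.31 -1.52]
up [ 0.21  0.46  1.31  0.01  1.57 -1.52]
place [-0.55  0.1   2.48  1.49  0.24  2.84]
above [-0.55 -0.23  2.28  0.45  0.59 -2.33]
retr [-0.67 -0.25  2.47  0.66  0.51 -2.66]
-0.35 [-0.34 -0.06 -0.94]
pick [ 0.21  0.66  1.33  0.02  1.5  -1.53]
up [ 0.21  0.56  1.18  0.02  1.75 -1.52]
place [-0.48  0.1   2.35  0.52  0.32 -2.42]
above [-0.48 -0.15  2.16  0.23  0.74 -2.09]
retr [-0.54 -0.17  2.31  0.31  0.62 -2.23]
blue [-0.55  0.64  1.37  0.    1.14 -1.74]
blue up [-0.55  0.52  1.19  0.    1.43 -1.74]
view [ 0.06 -0.03  1.95 -0.2   0.73 -1.19]
pre [ 0.09 -0.13  1.9  -0.19  0.87 -1.19]
```

```bash
python3 - <<'E'
from plan import *
def ik(n,g,o):
    q=robot.inverse_kinematics(tcp(g,o),o); print(n,None if q is None else np.round(q,2))
for t in(-.35,-.5,-.65):
    o=ori(t,cy); print(t); ik('pick',gO,o); ik('up',gO+130*Z,o);ik('pre',gO-110*tz(o),o)
    for az in(-.35,-.5):
        o=ori(t+np.pi/4,az); ik('place',gP,o); ik('above',gP+130*Z,o); ik('retr',gP-90*tz(o),o)
E
```

```text
-0.35
pick [ 0.21  0.66  1.33  0.02  1.5  -1.53]
up [ 0.21  0.56  1.18  0.02  1.75 -1.52]
pre [ 0.21  0.64  1.1   0.02  1.75 -1.53]
place [-0.35  0.12  2.34  0.    0.25 -1.57]
above [-0.35 -0.14  2.15  0.    0.7  -1.57]
retr [-0.35 -0.14  2.29  0.    0.56 -1.57]
place [-0.28  0.13  2.32 -0.34  0.28 -1.04]
above [-0.28 -0.12  2.13 -0.14  0.71 -1.26]
retr [-0.24 -0.11  2.27 -0.2   0.57 -1.17]
-0.5
pick [ 0.21  0.76  1.2   0.02  1.68 -1.53]
up [ 0.21  0.66  1.06  0.02  1.92 -1.53]
pre [ 0.2   0.78  0.91  0.02  1.95 -1.53]
place [-0.35  0.15  2.22  0.    0.49 -1.57]
above [-0.35 -0.06  2.04  0.    0.89 -1.57]
retr [-0.35 -0.06  2.15  0.    0.76 -1.57]
place [-0.31  0.16  2.2  -0.11  0.5  -1.29]
above [-0.31 -0.05  2.02 -0.07  0.89 -1.34]
retr [-0.29 -0.04  2.14 -0.08  0.77 -1.31]
-0.65
pick [ 0.2   0.86  1.07  0.03  1.86 -1.53]
up [ 0.2   0.76  0.94  0.03  2.09 -1.52]
pre [ 0.2   0.93  0.71  0.03  2.15 -1.53]
place [-0.35  0.21  2.1   0.    0.7  -1.57]
above [-0.35  0.02  1.92  0.    1.06 -1.57]
retr [-0.35  0.05  2.01  0.    0.95 -1.57]
place [-0.33  0.21  2.09 -0.03  0.7  -1.38]
above [-0.33  0.02  1.92 -0.03  1.06 -1.39]
retr [-0.33  0.05  2.   -0.03  0.95 -1.38]
```

t=-0.5, az=-0.35 it is: pick orange.

```bash
python3 - <<'E'
from plan import *
o=ori(-.5,cy)
robot.move_gripper(1.0)
robot.move_ptp(tcp(gO-110*tz(o),o),o)
hit=robot.move_linear(tcp(gO,o),speed=120,f_stop=8)
print('hit',hit,robot.current_tcp_pos(),tcp(gO,o)); d=grab('wrist','p.png')
if not hit:
    robot.move_gripper(0.0); print('w',robot.current_gripper_width()*93,robot.current_finger_force(),robot.current_contact_force())
    robot.move_linear(tcp(gO+130*Z,o),speed=120); print('w',robot.current_gripper_width()*93)
    s=grab('scene');cv2.imwrite('pics/s1.png',cv2.resize(s['img'][120:300,200:440],None,fx=3,fy=3))
print(robot.current_t())
E
```

```text
hit False [529.11203233 231.32713441  70.40882725] [528.20682868 231.40233986  69.62744651]
w 56.49613299480969 29.959342684596777 [ 0.12040578 -2.28966694  1.87098556]
w 56.733018675749534
9.2583
```

View pics/s1.png

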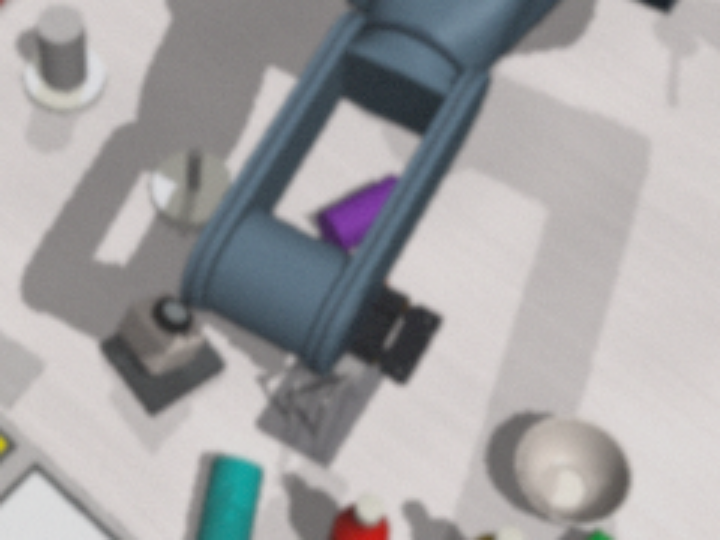

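s1 shows the cradle empty (around 315,415) and the fingers shut at 56.7 mm, so the cup is held. Next, above the post and check its alignment.

```bash
python3 - <<'E'
from plan import *
o=ori(np.pi/4-.5,-.35)
robot.move_ptp(tcp(gP+140*Z,o),o); robot.move_linear(tcp(gP+85*Z,o),speed=120); robot.sleep(.2)
print(robot.current_tcp_pos()-tcp(gP+85*Z,o),robot.current_gripper_width()*93,robot.current_t())
a=grab('wrist'); s=grab('scene')
for d,r in((a,(slice(0,384),slice(60,440))),):
    cv2.imwrite('pics/a.png',np.hstack([d['img'][r],cv2.resize(s['img'][90:260,190:350],(361,384))]))
# predicted cup features in wrist view: axis base->mouth at current grasp, peg tip, disc centre
print(proj(a,[gP+127*Z,gP+27*Z,post+85*Z,post+12*Z]).round(1)-[60,0])
th=np.linspace(0,2*np.pi,60); c=np.c_[28*np.cos(th),28*np.sin(th),0*th]
print('rim bbox',[ (p.min(0)-[60,0]).round(),] if (p:=proj(a,post+97*Z+c)) is not None else 0,(p.max(0)-[60,0]).round())
E
```

```text
[ 0.80468738 -0.15575758  0.91753955] 56.70185719149139 11.1917
[[195.7 319.6]
 [197.3 192. ]
 [197.4 183.3]
 [197.9 143.8]]
rim bbox [array([156., 155.])] [238. 225.]
```

View pics/a.png

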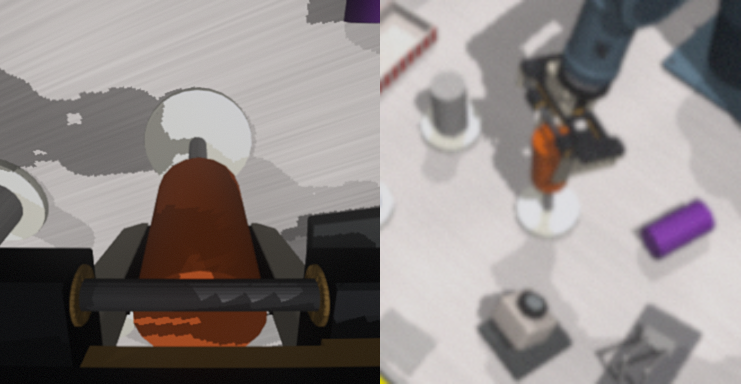

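The cup is upright over the peg: the rim spans x 155–240 with its top at row 158 (predicted 156–238, 155), and the disc centre is at (199,142) (predicted 198,144). Lower it.

```bash
python3 - <<'E'
from plan import *
o=ori(np.pi/4-.5,-.35)
robot.move_linear(tcp(gP+10*Z,o),speed=120); print(robot.current_contact_force())
hit=robot.move_linear(tcp(gP-8*Z,o),speed=25,f_stop=4); p=robot.current_tcp_pos()
print('hit',hit,'dz',(p-tcp(gP,o)).round(2),robot.current_contact_force().round(1),robot.current_gripper_width()*93)
robot.sleep(.2)
if hit:
    robot.move_gripper(1.0); robot.sleep(.2); c=robot.current_tcp_pos()
    robot.move_linear(c-95*tz(o),speed=180); robot.move_linear(robot.current_tcp_pos()+70*Z,speed=250)
    w=grab('wrist'); t=grab('top'); s=grab('scene'); import pickle; pickle.dump((w,t,s),open('after.pkl','wb'))
    cv2.imwrite('pics/b.png',np.hstack([w['img'][:300,60:440],cv2.resize(s['img'][120:230,200:330],(355,300))]))
print(robot.current_t())
E
```

```text
[-0.24159001 -0.32613174 -1.25619131]
hit True dz [ 0.56 -0.4   0.9 ] [-0.9 -2.4  3.8] 57.0006381133283
14.9583
```

View pics/b.png

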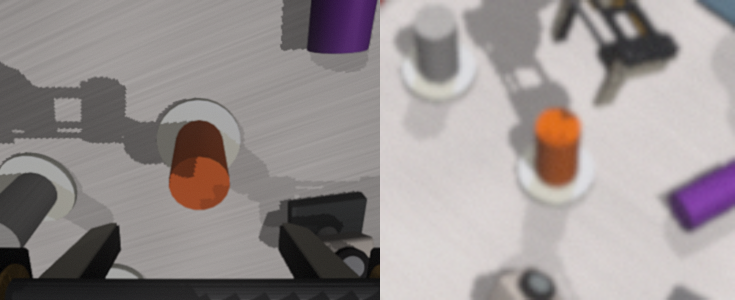

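b shows the orange tumbler standing upright on the free post's disc (base at 200,182), clear of the fingers. Now blue.

```bash
python3 - <<'E'
from plan import *
o=ori(0,-.38)
robot.move_ptp(tcp(gB+150*Z,o),o)
hit=robot.move_linear(tcp(gB,o),speed=130,f_stop=8); print('hit',hit,robot.current_tcp_pos()-tcp(gB,o))
if not hit:
    robot.move_gripper(0.0); print(robot.current_gripper_width()*93,robot.current_finger_force(),robot.current_contact_force())
    robot.move_linear(tcp(gB+160*Z,o),speed=130); print(robot.current_gripper_width()*93)
    robot.move_ptp(tcp(gV+60*cz,oV),oV); robot.move_linear(tcp(gV,oV),speed=60); robot.sleep(.4)
    print(robot.current_tcp_pos()-tcp(gV,oV),robot.current_gripper_width()*93, np.degrees(np.arccos(tz(robot.current_eef_rot())@-cz)))
    w=grab('wrist'); s=grab('scene'); t=grab('top'); import pickle; pickle.dump((w,t,s),open('v.pkl','wb'))
    cv2.imwrite('pics/v.png',np.hstack([w['img'][:384,60:440],cv2.resize(s['img'][110:270,180:330],(360,384))]))
    th=np.linspace(0,2*np.pi,60)[:,None]; n=np.cross(cz,[0,1,0]);n/=np.linalg.norm(n);m=np.cross(cz,n)
    c=28*(np.cos(th)*n+np.sin(th)*m)
    for d,off,nm in((w,[60,0],'w'),(s,[0,0],'s'),(t,[0,0],'t')):
        p=proj(d,view+c)-off;q=proj(d,view+100*cz+c)-off; print(nm,'rim',p.min(0).round(1),p.max(0).round(1),'base',q.min(0).round(1),q.max(0).round(1),'lens',(proj(d,lens)-off).round(1))
print(robot.current_t())
E
```

```text
hit False [ 0.64171036 -0.31793019  1.09579958]
55.19229609570848 29.99953641090542 [-0.57554589 -1.2615367   1.16491676]
55.74043774564997
[-0.00091627  0.02084147  0.18070342] 55.4587649701284 0.05156097824662448
w rim [157.8 176.2] [237.1 251.2] base [124.5 233.5] [267.2 357.7] lens [[198.2 178.2]]
s rim [266.7 190.8] [283.6 204.6] base [281.8 167. ] [299.3 180.9] lens [[258.3 223.7]]
t rim [222.5 179.9] [239.1 195.3] base [217.  192.3] [234.9 208.6] lens [[235.7 174.4]]
22.6917
```

View pics/v.png

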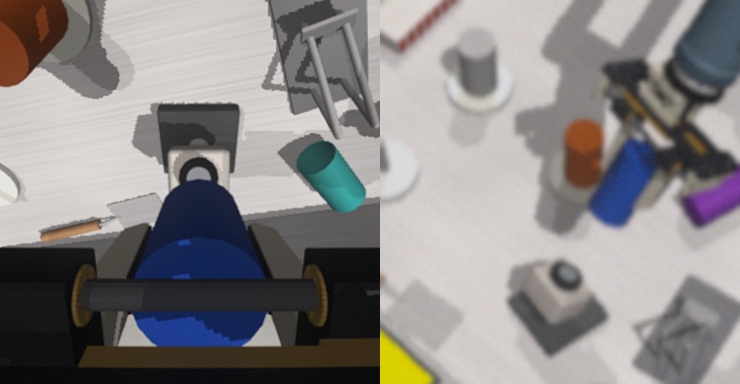

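v shows blue held above the lens, with its rim top at (199,180) just covering the lens (198,175). The stand's edges are square to the view, and orange is still on its post. Numeric check of the blue outline and lens against prediction:

```bash
python3 - <<'E'
from plan import *
import pickle
w,t,s=pickle.load(open('v.pkl','rb'))
n=np.cross(cz,[0,1,0]);n/=np.linalg.norm(n);m=np.cross(cz,n);th=np.linspace(0,2*np.pi,90)[:,None];c=28*(np.cos(th)*n+np.sin(th)*m)
P=np.vstack([view+c,view+100*cz+c])
for d,nm,box in((w,'w',(185,190,345,245)),(s,'s',(255,160,310,215)),(t,'t',(205,170,250,220))):
    h=cv2.cvtColor(d['img'],cv2.COLOR_BGR2HSV).astype(int); x0,y0,x1,y1=box
    if nm=='w': x0,y0=190,150
    k=((abs(h[...,0]-115)<14)&(h[...,1]>110)&(h[...,2]>12)).astype(np.uint8)
    q=np.zeros(k.shape,np.uint8); cv2.fillConvexPoly(q,cv2.convexHull(proj(d,P).round().astype(np.int32)),1)
    for a,l in((k,'obs'),(q,'pred')):
        a=a[y0:y1,x0:x1]; print(nm,l,'bbox',np.add(cv2.boundingRect(a),[x0,y0,0,0]),'ctr',np.argwhere(a).mean(0)[::-1]+[x0,y0],
          [(r,(np.flatnonzero(a[r-y0])[[0,-1]]+x0).tolist()) for r in ((190,205,220,240) if nm=='w' else ()) if a[r-y0].any()])
g=cv2.cvtColor(w['img'],cv2.COLOR_BGR2GRAY)
print('dark ring rows',[(r,(np.flatnonzero(g[r,235:282]<70)+235)[[0,-1]].tolist()) for r in range(158,178,3) if (g[r,235:282]<70).any()])
p=proj(w,lens+22/28*c); print('pred ring',p.min(0).round(1),p.max(0).round(1)); 
e=plane(w,[[60+160,104],[60+239,104]],20); print(e.round(1).tolist(),np.arctan2(*(e[1]-e[0])[1::-1])-np.pi/2)
E
```

```text
w obs bbox [207 180 106  65] ctr [259.25185644 217.36881188] [(190, [233, 284]), (205, [223, 295]), (220, [218, 301]), (240, [208, 310])]
w pred bbox [201 176 111  69] ctr [256.92690542 215.49054178] [(190, [227, 288]), (205, [219, 296]), (220, [212, 302]), (240, [203, 309])]
s obs bbox [268 169  27  35] ctr [281.32833021 185.96060038] []
s pred bbox [267 167  33  39] ctr [282.90577889 185.64698492] []
t obs bbox [218 180  21  23] ctr [229.53736655 190.36298932] []
t pred bbox [217 180  23  30] ctr [228.13513514 194.5019305 ] []
dark ring rows [(158, [254, 264]), (161, [248, 268]), (164, [244, 272]), (167, [242, 274]), (170, [240, 276]), (173, [240, 276]), (176, [239, 277])]
pred ring [237.9 158. ] [278.4 197.7]
[[560.6, 45.5, 20.0], [579.3, 135.9, 20.0]] -0.20345831802642578
```

```bash
python3 - <<'E'
from plan import *
import pickle
w,t,s=pickle.load(open('v.pkl','rb'))
I=w['img'].astype(int)
print('col258',[(r,I[r,258].tolist()) for r in list(range(172,190,2))+list(range(230,250,2))])
for r in (205,240): print(r,[(x,I[r,x].tolist()) for x in list(range(200,228,2))+list(range(290,316,2))])
n=np.cross(cz,[0,1,0]);n/=np.linalg.norm(n);m=np.cross(cz,n);th=np.linspace(0,2*np.pi,90)[:,None];c=28*(np.cos(th)*n+np.sin(th)*m)
tx=R.from_euler('xyz',oV).apply([1,0,0]); ty=R.from_euler('xyz',oV).apply([0,1,0])
for nm,o in(('0',0*tx),('-2tx',-2*tx),('2ty',2*ty),('2cz',2*cz)):
    p=proj(w,view+o+c);q=proj(w,view+100*cz+o+c); H=np.zeros((384,512),np.uint8); cv2.fillConvexPoly(H,cv2.convexHull(np.vstack([p,q]).round().astype(np.int32)),1)
    print(nm,'rimtop',p[:,1].min().round(1),'basetop',q[:,1].min().round(1),[np.flatnonzero(H[r])[[0,-1]].tolist() for r in(205,240)])
E
```

```text
col258 [(172, [150, 147, 145]), (174, [150, 145, 145]), (176, [151, 146, 145]), (178, [131, 122, 120]), (180, [59, 32, 27]), (182, [59, 34, 27]), (184, [62, 35, 28]), (186, [59, 34, 27]), (188, [60, 35, 27]), (230, [56, 26, 17]), (232, [56, 28, 17]), (234, [56, 27, 16]), (236, [63, 30, 19]), (238, [89, 39, 21]), (240, [87, 38, 21]), (242, [85, 37, 18]), (244, [87, 38, 20]), (246, [85, 36, 19]), (248, [86, 38, 21])]
205 [(200, [175, 176, 178]), (202, [177, 178, 181]), (204, [175, 176, 180]), (206, [175, 176, 179]), (208, [173, 176, 177]), (210, [175, 176, 179]), (212, [174, 176, 178]), (214, [173, 174, 178]), (216, [175, 176, 180]), (218, [175, 176, 179]), (220, [173, 175, 178]), (222, [88, 76, 72]), (224, [58, 34, 29]), (226, [58, 36, 30]), (290, [60, 35, 29]), (292, [58, 35, 28]), (294, [54, 31, 25]), (296, [105, 91, 89]), (298, [206, 207, 211]), (300, [207, 208, 213]), (302, [206, 208, 212]), (304, [205, 207, 213]), (306, [205, 208, 212]), (308, [205, 207, 211]), (310, [204, 206, 211]), (312, [204, 207, 211]), (314, [203, 206, 211])]
240 [(200, [67, 73, 76]), (202, [38, 39, 41]), (204, [24, 22, 22]), (206, [23, 22, 22]), (208, [42, 26, 21]), (210, [56, 31, 25]), (212, [54, 30, 20]), (214, [57, 31, 24]), (216, [56, 28, 21]), (218, [56, 29, 21]), (220, [56, 29, 19]), (222, [55, 28, 19]), (224, [55, 28, 19]), (226, [58, 30, 21]), (290, [56, 27, 18]), (292, [54, 26, 16]), (294, [54, 25, 16]), (296, [54, 26, 18]), (298, [54, 27, 17]), (300, [55, 28, 19]), (302, [54, 28, 19]), (304, [52, 27, 18]), (306, [52, 26, 19]), (308, [54, 29, 22]), (310, [47, 27, 22]), (312, [20, 16, 17]), (314, [21, 19, 19])]
0 rimtop 176.2 basetop 233.5 [[219, 296], [203, 309]]
-2tx rimtop 179.1 basetop 238.5 [[220, 295], [205, 308]]
2ty rimtop 176.2 basetop 233.5 [[221, 299], [207, 314]]
2cz rimtop 176.8 basetop 235.7 [[218, 297], [203, 310]]
```

The lens and stand match prediction. The cup sits about 1.9 mm off along tool x, 1.3 mm along tool y and 1 mm nearer the lens, with no tilt. Apply that small correction, recheck, hand in.

```bash
python3 - <<'E'
from plan import *
tx,ty,_=R.from_euler('xyz',oV).as_matrix().T
robot.move_linear(tcp(gV,oV)+1.9*tx-1.3*ty+1.0*cz,ori=oV,speed=15); robot.sleep(.6)
w=grab('wrist'); I=w['img'].astype(int)
col=I[:,258]; print('rimtop',[(r,col[r].sum()) for r in range(172,184)],'basetop',[(r,col[r,0]) for r in range(229,242)])
for r in(205,240): print(r,(np.flatnonzero((I[r,200:316,0]-I[r,200:316,2]>15))+200)[[0,-1]])
g=I.sum(2); print('ring',[(r,(np.flatnonzero(g[r,235:282]<210)+235)[[0,-1]].tolist()) for r in(164,170) if (g[r,235:282]<210).any()])
n=np.cross(cz,[0,1,0]);n/=np.linalg.norm(n);m=np.cross(cz,n);th=np.linspace(0,2*np.pi,90)[:,None];c=28*(np.cos(th)*n+np.sin(th)*m)
p=proj(w,view+c);q=proj(w,view+100*cz+c);H=np.zeros((384,512),np.uint8); cv2.fillConvexPoly(H,cv2.convexHull(np.vstack([p,q]).round().astype(np.int32)),1)
print('pred',p[:,1].min(),q[:,1].min(),[np.flatnonzero(H[r])[[0,-1]].tolist() for r in(205,240)],proj(w,lens))
print(np.abs(robot.current_joint_vel()).max(),robot.current_gripper_width()*93,robot.current_t())
E
```

```text
rimtop [(172, np.int64(438)), (173, np.int64(438)), (174, np.int64(445)), (175, np.int64(434)), (176, np.int64(444)), (177, np.int64(440)), (178, np.int64(370)), (179, np.int64(212)), (180, np.int64(117)), (181, np.int64(116)), (182, np.int64(120)), (183, np.int64(117))] basetop [(229, np.int64(57)), (230, np.int64(56)), (231, np.int64(56)), (232, np.int64(57)), (233, np.int64(56)), (234, np.int64(58)), (235, np.int64(54)), (236, np.int64(64)), (237, np.int64(77)), (238, np.int64(89)), (239, np.int64(86)), (240, np.int64(86)), (241, np.int64(87))]
205 [223 295]
240 [208 310]
ring [(164, [247, 272]), (170, [243, 276])]
pred 178.7839873801257 237.51575571252127 [[222, 297], [208, 311]] [[259.39936067 179.82318574]]
0.0019232419673118832 55.6947435220418 23.6583
```

Outline and lens now match prediction within a pixel.

```bash
python3 -c "
from bench import robot
print(robot.hand_in())"
```

```text
the job is handed in; nothing more can be done
None
```

The job is handed in, at about 24 s of the 51 s allowed: the orange tumbler stands on its rim over the empty post, and the blue one is held still with its mouth facing the check camera, measured centred and 12 cm from the lens to within about 2 mm.

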